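Snap the hanging tea tin onto the eye of its stand

ROBOT

A 6-joint arm with a two-finger parallel gripper is mounted at the origin on a cart in front of the work surface, level with it; the furniture and walls round the work are solid. World frame = base frame: x ahead of the robot, y to its left, z up, the work surface at z = 0. Lengths are in m, angles in rad, forces in N, time in s.
With the tool pointing down it reaches from about 0.375 to 0.9 m from the base axis. Payload 3.1 kg.
Tool frame: the origin (TCP) lies on the centre line of the jaws, within the pads' length; the fingertips stand robot.tcp_to_tips ahead of it and the grasp point (between the pads) lies 3 mm ahead of it (robot.tcp_to_tips is the distance from the TCP to the fingertips, in m); z points along the fingers, y is the line along which they close (so a half turn about z gives the same grasp; the last joint's range is limited). The gripper opens to 87 mm and grips with 3 to 60 N. Pads are 19 mm wide; open, the fingers measure 117 mm over their backs; the gripper's body (75 mm by 190 mm) begins 51 mm behind the grasp point.
Start: joints at [-1.484, 0.527, 1.433, -0, 1.181, -0.178], TCP at [0.164, -0.603, 0.245] pointing down, gripper open.
Joint ranges: [-3.08, 3.08], [-0.75, 2.2], [0.22, 2.44], [-1.43, 4.57], [0, 2.65], [-2.85, 2.85]. Speed limits (rad/s): [2.79, 2.79, 3.14, 3.14, 3.14, 3.14].

INTERFACE

Orientations are given as a unit quaternion [x, y, z, w].
In Python, from rig import robot gives the robot as it stands. The module is installed in compiled form; this text tells all that it offers.
- The arm moves only by the shell command python3 -m jog 'ROWS' [FORCE]. ROWS is JSON, one flat list of numbers, 5 for each row, row after row: the finger opening in m, from 0 to 0.087, then the shift along the tool's x, y, z in m, then the turn about the tool's z in units of 10 degrees (1.0 is 10 degrees). In form: [claw, x, y, z, roll, claw, x, y, z, roll, ...]. A call has 1 to 20 rows; each row shifts and turns the commanded pose from where the row before left it, along the tool's axes as they then stand; what a row does not reach is not made up. A row lasts 1/8 s, in which the tool goes at most 62.5 mm and 10.7 degrees, less where a joint would pass 70% of its speed; a pose out of reach is approached as far as the arm can. A call with a gripper value outside its range is refused whole. The fingers move at their own pace and stop on an object; FORCE is the grip in N (left out, the last holds). Time passes only in rows, so rows that do not move let the fingers close. It gives the time, the measured TCP pose, the force, the opening and the grip force at its end, in the units of the state.
- robot.get_obs(): the state, without advancing time (a new reading comes with each control period).
- robot.camera(name): name is "scene" or "side" or "wrist"; returns the picture (384x512x3 uint8, blue, green, red); there is no depth.
- robot.camera_model(name): a dict with "fx", "fy", "cx", "cy" (pixels), "R" (3x3) and "t" (3): a world point X has camera coordinates R X + t; the wrist camera has in their place "tool_from_camera" (4x4, takes a point from camera to tool coordinates, whose origin is the TCP and whose axes are the flange's). Camera axes: x right, y down, z forward; pixel columns grow to the right and rows downward; lengths in m; the calibration is good to about 2 mm. A picture is of the moment at which its call begins: read the wrist's pose just before it. camera_model takes no time and is no camera call.
- robot.hand_in(): hands the job in; it is judged then, once.
Trained networks look in the newest picture that a camera, given by its name, has taken for a name from the list of things; names that differ only in an ending like _2 or _b are one class to them, and where a whole thing is asked for, a point or a joint stands for the part that bears it (a point fixed in the world has none). Each returns a list of dicts, best first, with "conf" (0 to 1); they miss things now and then, are a little off and sometimes report something else, mostly with a low value. They report only what shows in the picture. A call takes as long as a camera call. They do not tell look-alikes from the thing itself.
- robot.look_for(camera, label): "extent" ([centre column, centre row, width, height] in pixels, round what is visible of it).
- robot.outline_of(camera, label): "region" (384x512 bool, what is visible of it) and "extent" ([centre column, centre row, width, height] in pixels, round what is visible of it).
The state is a dict: "time": time; "q": joint angles; "joint_velocities": joint speeds; "joint_torque": joint torques, N m; "position": TCP position; "tool_rot": TCP orientation; "ft_force": force on the tool from outside, world axes, zero at the start; "moment": the same for the moment, N m; "grip_width": finger opening in m; "grip_force": force on a finger pad.
Only numpy, scipy, OpenCV 4.12 (cv2) and the standard library are available. Lean on these libraries where they do the work, as an engineer would, in place of code of your own. Each camera call takes 0.05 s, during which the arm holds its last target. There are 200 camera calls.

TASK

Hang the little tea tin on its stand: pick it up by the tab, press the sprung gate of its snap hook gently against the straight near side of the stand's eye until the eye is inside the hook and the gate has snapped shut behind it, then let the tin hang there, upright and still, from the hook. Keep the tin upright, do not force the stand, and leave the other things on the worktop where they are.

Things in the scene. Friction and masses are not known exactly. Their poses are not given: they have to be found in the camera images.
- tin_mid (a point): centre of the loose tea tin: plain metal, round, 59 mm across, 47 mm high, 0.11 to 0.22 kg; the point is 23.5 mm above its underside. z up along the tin, x towards the hook's gate, y across the hook's flat plane. A rigid snap hook of 8 mm steel wire stands on the lid, centred, in the x-z plane; a flat tab tops it
- gate_spot (a point): point on the shut gate where the eye's wire should meet it: x = +22 mm, 92 mm above the tin's underside (same axes as tin_mid). Wire centre 4 mm lower or higher still works. Heights over the underside: loop's bottom 60, gate hinge 64, gate tip 105, end of the fixed nose 102, top of the loop's inside 124. Inside of loop 36 mm wide, x -18 to +18; the gate is a 6 mm rod
- tin_tab (a point): centre of the flat tab on top of the hook, 151 mm above the tin's underside, over its middle; same axes. It is 30 mm along x, 10 mm thick along y, 40 mm high (131 to 171 mm over the underside). Grip it across its thickness, fingertips no lower than 128 mm over the underside, or they meet the eye when the tin hangs
- gate (a joint): sprung gate: 0 = shut, grows as its tip swings inwards (to the tin's -x), at most 1.1 rad. Hinged at its lower end; opens only inwards and springs shut by itself (0.04 N m at shut, 0.10 N m more per rad), so the eye needs about 2 to 5 N to pass. Once the wire is 25 to 35 mm into the loop the gate tip slips past it and snaps shut behind it
- eye_foot (a point): point on the worktop straight below the middle of the eye's straight near side. z up, x towards the post (the way the hook is pressed on), y along that side. The eye is a level D of 7 mm steel wire; near side about 35 mm long, opening behind it 45 mm deep, 37 mm wide. Its wire's centre is 145 to 195 mm up, clamped differently each time and not reported: see it or feel it
- post_foot (a point): foot of the stand's post, on the worktop, 95 mm along +x from eye_foot, same axes. The stand is fixed: a round foot 90 mm across and 10 mm high, a 14 mm steel post 223 mm high, and a clamp collar that carries the eye on a rod. When hung, the tin's underside is about 120 mm below the wire's centre
- salt_shaker: bystander: grey and white shaker, 44 mm across, 90 mm high; origin under its centre
- tomato: bystander: a tomato, 73 mm across; origin under its centre
- spread_jar: bystander: jar with a dark lid, 77 mm across, 102 mm high; origin under its centre
- tin_small: bystander: small food tin, 57 mm across, 72 mm high; origin under its centre
Mind the look-alikes: they are no part of the job. Leave any pink look-alike of the part that bears tin_mid alone.

How it is judged:
On the way, in this order (a step that is already met when the one before it is completed fails the run):
1. the tin is lifted off the worktop, upright (height (world z) of tin_mid above 0.04 m and angle between tin_mid's own z axis and vertical below 0.3 rad), for 0.1 s.
2. the gate is pressed open (over 0.25 rad) at the stand, the tin within 60 mm of the eye's near side (value of joint gate above 0.25 rad and horizontal distance between tin_mid and eye_foot below 0.06 m), for 0.02 s.
At the end, for the whole second after the job is handed in: The tin hangs free by its shut hook (gate under 0.08 rad): its centre within 25 mm, along and across, of the vertical through the middle of the eye's near side, 37 to 130 mm above the worktop, within 0.25 rad of upright, slower than 0.04 m/s (x of tin_mid in the frame of eye_foot between -0.025 and 0.025 m and y of tin_mid in the frame of eye_foot between -0.025 and 0.025 m and height (world z) of tin_mid between 0.037 and 0.13 m and angle between tin_mid's own z axis and vertical below 0.25 rad and value of joint gate below 0.08 rad and linear speed of tea_tin below 0.04 m/s); the robot touches nothing.
It fails at once if the stand or its eye is pushed with more than 25 N by anything (contact force between anything else and stand above 25 N).
It fails at once if the tin is tipped more than 0.6 rad (angle between tin_mid's own z axis and vertical above 0.6 rad).
It fails at once if a bystander is moved more than 25 mm (distance of any of salt_shaker, tomato, spread_jar, tin_small from where it was at the start of the episode above 0.025 m).
It also fails if it takes over 69 s, if anything falls off the work surface, if the arm or the gripper's body presses on something with over 40 N, if the wrist force passes 120 N, or if a joint passes its speed limit or range.

## Working session

There is one attempt and no reset: what is moved stays moved. The work goes in short steps, Python scripts to look and compute and a shell command to move; the robot and the scene stay as the last step left them, time stands still between calls to the robot, and variables do not carry over. Pictures are saved under pics/ and viewed, at most 10 in all, crops included, and the job is handed in when it is done.

```bash
mkdir -p pics; python3 - <<'E'
from rig import robot
import cv2,numpy as np
o=robot.get_obs();print({k:np.round(v,3).tolist() for k,v in o.items()}, robot.tcp_to_tips)
ims=[robot.camera(c) for c in("scene","side")]
for c,im in zip(("scene","side"),ims):
    cv2.imwrite(f"pics/{c}0.png",im)
    m=robot.camera_model(c);R=np.array(m["R"]);print(c,m["fx"],m["cx"],m["cy"],"pos",np.round(-R.T@m["t"],3),"fwd",np.round(R[2],2))
    for l in("tin_mid","gate_spot","tin_tab","eye_foot","post_foot","salt_shaker","tomato","spread_jar","tin_small"):
        try:print(l,[(np.round(d["extent"]).tolist(),round(d["conf"],2)) for d in robot.look_for(c,l)[:4]])
        except Exception as e:print(l,e)
print(robot.camera_model("wrist"))
cv2.imwrite("pics/both.png",cv2.resize(np.vstack(ims)[:, :],None,fx=.78,fy=.78))
E
```

```text
{'time': 0.0, 'q': [-1.483, 0.528, 1.434, 0.0, 1.181, -0.179], 'joint_velocities': [0.002, 0.001, -0.0, -0.0, -0.0, -0.0], 'joint_torque': [-0.001, -44.004, -17.659, 0.063, 0.058, -0.0], 'position': [0.164, -0.602, 0.244], 'tool_rot': [0.991, 0.133, 0.0, -0.001], 'ft_force': [0.293, -0.356, 0.385], 'moment': [0.016, -0.0, -0.049], 'grip_force': 0.0, 'grip_width': 0.087} 0.022
scene 405.52267030196384 252.14759153221715 187.6807147986165 pos [-0.311  0.534  0.813] fwd [ 0.67 -0.47 -0.57]
tin_mid [([201.0, 224.0, 19.0, 56.0], 0.85), ([226.0, 237.0, 24.0, 59.0], 0.74)]
gate_spot [([202.0, 221.0, 19.0, 53.0], 0.61), ([226.0, 240.0, 25.0, 61.0], 0.61), ([355.0, 181.0, 19.0, 23.0], 0.54), ([281.0, 152.0, 26.0, 64.0], 0.42)]
tin_tab [([206.0, 222.0, 22.0, 54.0], 0.83), ([228.0, 239.0, 22.0, 57.0], 0.81)]
eye_foot [([280.0, 151.0, 32.0, 63.0], 0.67)]
post_foot [([282.0, 151.0, 26.0, 65.0], 0.57)]
salt_shaker [([275.0, 226.0, 15.0, 24.0], 0.57)]
tomato [([358.0, 183.0, 24.0, 22.0], 0.65)]
spread_jar [([155.0, 268.0, 38.0, 48.0], 0.61)]
tin_small []
side 418.5625223958073 254.04813438289798 19
[... 536 characters left out ...]
0], 0.94)]
salt_shaker [([285.0, 220.0, 15.0, 22.0], 0.73), ([334.0, 134.0, 22.0, 22.0], 0.23)]
tomato [([335.0, 134.0, 23.0, 17.0], 0.92)]
spread_jar [([198.0, 311.0, 35.0, 34.0], 0.89)]
tin_small [([315.0, 113.0, 21.0, 27.0], 0.57)]
{'fx': 316.16513838224256, 'fy': 316.16513838224256, 'cx': 250.1813464786452, 'cy': 194.45172876540977, 'tool_from_camera': array([[-1.11214128e-03, -9.69920217e-01, -2.43420490e-01,
         6.76153035e-02],
       [ 9.99998971e-01, -8.58143588e-04, -1.14948958e-03,
         1.90008970e-05],
       [ 9.06023450e-04, -2.43421518e-01,  9.69920174e-01,
        -1.40630031e-01],
       [ 0.00000000e+00,  0.00000000e+00,  0.00000000e+00,
         1.00000000e+00]])}
```

```bash
python3 - <<'E'
import cv2,numpy as np
a=cv2.imread("pics/scene0.png")[100:300,120:320];b=cv2.imread("pics/side0.png")[95:295,185:385]
cv2.imwrite("pics/c0.png",np.hstack([cv2.resize(x,(400,400),interpolation=cv2.INTER_CUBIC) for x in(a,b)]))
a=cv2.imread("pics/scene0.png");b=cv2.imread("pics/side0.png")
cv2.imwrite("pics/c1.png",np.hstack([cv2.resize(x[r:r+70,c:c+70],(400,400),interpolation=cv2.INTER_CUBIC) for x,r,c in((a,195,180),(b,225,200))]))
E
```

```text
(no output)
```

View pics/c0.png

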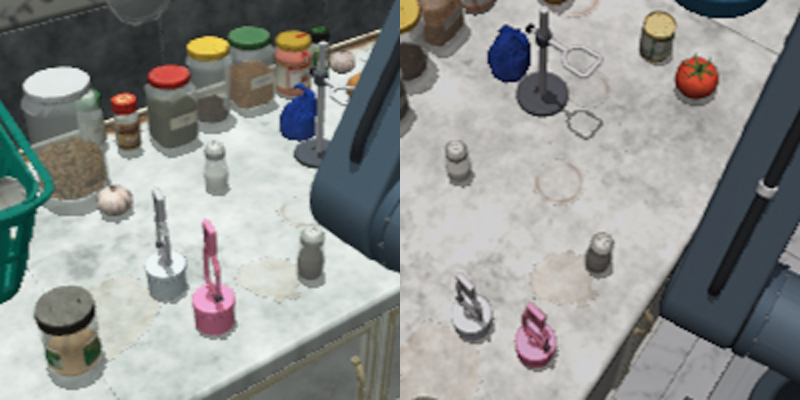

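View pics/c1.png

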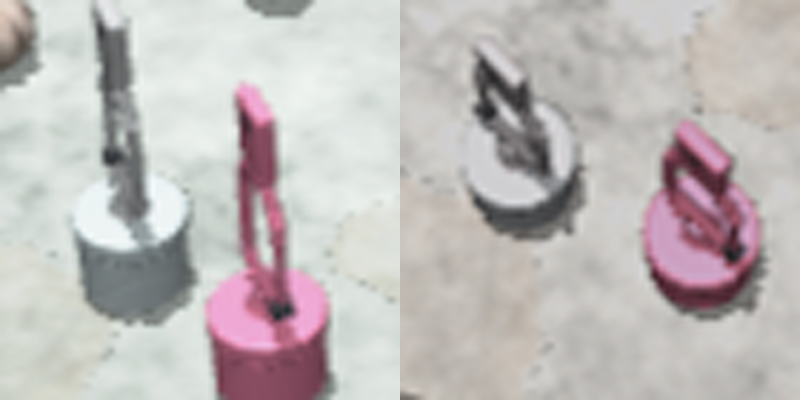

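Candidates for the tin: the silver one at scene (201,224) / side (220,249), and a pink look-alike at scene (226,237) / side (253,262). The silver one is plain metal, so I choose that, and the close crop confirms it. The stand is at side px about (259,128), with the eye to its right.

```bash
cat > h.py <<'E'
from rig import robot
import numpy as np
from scipy.spatial.transform import Rotation as Rot
def ray(c,uv,o=None):
    m=robot.camera_model(c);d=np.array([(uv[0]-m["cx"])/m["fx"],(uv[1]-m["cy"])/m["fy"],1])
    if c=="wrist":
        T=np.array(m["tool_from_camera"]);o=o or robot.get_obs();Q=Rot.from_quat(o["tool_rot"]).as_matrix()
        return Q@T[:3,3]+o["position"],Q@T[:3,:3]@d
    R=np.array(m["R"]);return -R.T@np.array(m["t"]),R.T@d
def atz(c,uv,z,o=None):
    p,d=ray(c,uv,o);return p+d*(z-p[2])/d[2]
def tri(*cu):
    A=0;b=0
    for r in cu:
        p,d=ray(*r);d=d/np.linalg.norm(d);P=np.eye(3)-np.outer(d,d);A=A+P;b=b+P@p
    x=np.linalg.solve(A,b);return x,[round(1e3*np.linalg.norm(np.cross(x-ray(*r)[0],ray(*r)[1]/np.linalg.norm(ray(*r)[1]))),1) for r in cu]
E
python3 - <<'E'
from h import *
np.set_printoptions(precision=4,suppress=True)
print("lid",atz("scene",(203.6,232.3),.047),atz("side",(221.5,252.1),.047))
print("tab top",atz("side",(214,232.9),.171),atz("side",(221.9,239.9),.171),"scene",atz("scene",(198,196),.171))
print("dark",tri(("scene",(200,222)),("side",(214.9,244))))
print("pink lid",atz("side",(253.5,260.9),.047),"pinkdark",tri(("scene",(229,249)),("side",(258.3,268.8))))
g=lambda c,r:(185+(c-400)/2,95+r/2)
print("foot",atz("side",g(542,95),.01),"posttop",atz("side",g(543,12),.223), "foot scene",atz("scene",(120+157,100+77),.01))
for z in(.145,.17,.195):print(z,[atz("side",g(*p),z)for p in((600,60),(588,76),(562,66),(582,50))])
print("salt",atz("side",g(600,265),0),"shadow",atz("side",g(585,122),0))
E
```

```text
lid [0.4833 0.1501 0.047 ] [0.4867 0.1515 0.047 ]
tab top [0.5021 0.1512 0.171 ] [0.4736 0.1551 0.171 ] scene [0.4914 0.152  0.171 ]
dark (array([0.5122, 0.1455, 0.0627]), [np.float64(1.2), np.float64(1.2)])
pink lid [0.3964 0.121  0.047 ] pinkdark (array([0.3697, 0.1363, 0.0626]), [np.float64(0.2), np.float64(0.2)])
foot [ 0.632  -0.2374  0.01  ] posttop [ 0.634  -0.2377  0.223 ] foot scene [ 0.6291 -0.2297  0.01  ]
0.145 [array([ 0.5449, -0.2647,  0.145 ]), array([ 0.5438, -0.229 ,  0.145 ]), array([ 0.5866, -0.2219,  0.145 ]), array([ 0.578 , -0.2648,  0.145 ])]
0.17 [array([ 0.5365, -0.248 ,  0.17  ]), array([ 0.5354, -0.2131,  0.17  ]), array([ 0.5772, -0.2062,  0.17  ]), array([ 0.5688, -0.2481,  0.17  ])]
0.195 [array([ 0.528 , -0.2312,  0.195 ]), array([ 0.527 , -0.1972,  0.195 ]), array([ 0.5677, -0.1905,  0.195 ]), array([ 0.5596, -0.2313,  0.195 ])]
salt [ 0.3855 -0.0348  0.    ] shadow [ 0.5457 -0.2394  0.    ]
```

```bash
python3 -m jog '[0.087,0,0,-0.05,0, 0.087,0,0,-0.04,0]'; python3 - <<'E'
from rig import robot
import cv2
a=robot.camera("wrist");cv2.imwrite("pics/w1.png",a);b=robot.camera("side");cv2.imwrite("pics/s1.png",b);
E
```

```text
time: 1.25
position: [0.1642, -0.6032, 0.3358]
tool_rot: [0.991, 0.132, 0.0, 0.0]
ft_force: [0.3, -1.1, 0.3]
grip_width: 0.0871
grip_force: 0.0
```

Triangulation agrees. The tin is at about (0.485, 0.151), yaw about -0.15. The gate hinge came out at z = 0.063, which fits the stated 64 mm. The post is at about (0.632, -0.237) and the eye lies toward the robot from it. Next I look at the eye from above.

```bash
python3 -m jog '[0.087,0,0,-0.03,0.77, 0.087,0,0,-0.03,0.76, 0.087,0.04,-0.045,0,0, 0.087,0.04,-0.045,0,0, 0.087,0.04,-0.045,0,0, 0.087,0.04,-0.045,0,0, 0.087,0.04,-0.045,0,0, 0.087,0.04,-0.045,0,0, 0.087,0.04,-0.045,0,0, 0.087,0.04,-0.045,0,0, 0.087,0,0,0,0,0.087,0,0,0,0]'; python3 - <<'E'
from h import *
import cv2,json
o=robot.get_obs();a=robot.camera("wrist");cv2.imwrite("pics/w2.png",a)
json.dump({k:np.array(o[k]).tolist() for k in("position","tool_rot")},open("w2.json","w"));print(o["position"],o["tool_rot"],o["q"])
E
```

```text
time: 2.85
position: [0.4843, -0.2433, 0.3938]
tool_rot: [1.0, -0.0, -0.001, -0.0]
ft_force: [-0.3, -0.5, -0.4]
grip_width: 0.0872
grip_force: 0.0
[ 0.48426785 -0.24330485  0.39383091] [ 9.99999670e-01 -2.11343767e-04 -7.77262184e-04 -1.04799270e-04] [-6.71425837e-01  2.70496700e-01  1.42926091e+00 -8.09267737e-04
  1.44318274e+00  8.99896712e-01]
```

View pics/w2.png

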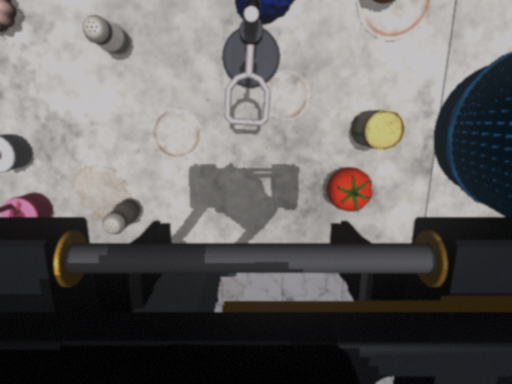

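The wrist picture shows the eye's near side at row ~121, columns 229–266, and the post top at (251,14). I'll take a second view 80 mm further along x to get the wire height.

```bash
python3 -m jog '[0.087,0.04,0,0,0, 0.087,0.04,0,0,0, 0.087,0,0,0,0,0.087,0,0,0,0]'; python3 - <<'E'
from h import *
import cv2,json
o=robot.get_obs();a=robot.camera("wrist");cv2.imwrite("pics/w3.png",a)
json.dump({k:np.array(o[k]).tolist() for k in("position","tool_rot")},open("w3.json","w"));print(o["position"])
b=cv2.imread("pics/w2.png")
cv2.imwrite("pics/c2.png",np.hstack([cv2.resize(x,(400,560),interpolation=cv2.INTER_CUBIC) for x in(b[60:200,200:300],a[100:240,200:300])]))
for n,im,r in(("w2",b,(100,140)),("w3",a,(165,212))):
    g=im.astype(float).mean(2)
    for c in(238,247,256):print(n,c,r[0],np.round(g[r[0]:r[1],c-1:c+2].mean(1)).astype(int).tolist())
E
```

```text
time: 3.4
position: [0.5633, -0.2447, 0.394]
tool_rot: [1.0, -0.002, -0.001, -0.0]
ft_force: [-0.1, 0.5, 0.1]
grip_width: 0.0868
grip_force: 0.0
[ 0.56326872 -0.24468049  0.39399943]
w2 238 100 [116, 110, 110, 117, 132, 150, 160, 168, 170, 170, 170, 171, 172, 174, 176, 177, 177, 168, 155, 163, 178, 184, 173, 150, 145, 164, 176, 176, 161, 131, 112, 108, 112, 130, 158, 170, 173, 174, 174, 175]
w2 247 100 [109, 127, 154, 168, 172, 171, 171, 169, 168, 168, 168, 170, 169, 169, 168, 167, 166, 164, 159, 158, 172, 181, 175, 159, 141, 139, 150, 158, 156, 142, 117, 102, 106, 126, 154, 167, 169, 169, 169, 169]
w2 256 100 [161, 147, 127, 111, 107, 108, 108, 115, 131, 150, 157, 159, 159, 157, 157, 156, 155, 154, 150, 145, 157, 174, 182, 175, 151, 132, 135, 140, 136, 123, 108, 104, 107, 120, 146, 162, 169, 173, 176, 178]
w3 238 165 [176, 174, 160, 129, 108, 103, 104, 104, 103, 103, 103, 104, 105, 104, 102, 101, 99, 99, 98, 94, 89, 95, 106, 109, 101, 93, 95, 98, 97, 96, 95, 95, 94, 95, 95, 95, 95, 93, 92, 92, 94, 96, 95, 96, 95, 97, 100]
w3 247 165 [160, 158, 146, 118, 99, 95, 94, 92, 92, 91, 92, 92, 93, 94, 96, 98, 98, 98, 97, 91, 84, 89, 102, 112, 107, 97, 94, 100, 104, 106, 106, 109, 108, 106, 105, 104, 104, 104, 102, 101, 98, 96, 96, 95, 95, 96, 96]
w3 256 165 [138, 137, 129, 114, 102, 102, 111, 119, 110, 101, 98, 98, 97, 96, 96, 96, 96, 97, 98, 99, 94, 89, 95, 105, 109, 101, 96, 100, 105, 103, 102, 101, 100, 100, 98, 95, 94, 91, 90, 90, 88, 87, 86, 86, 87, 88, 91]
```

View pics/c2.png

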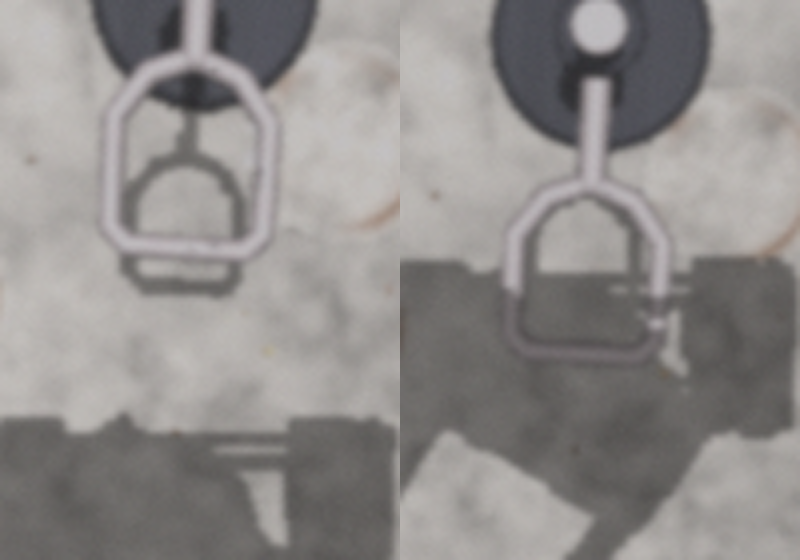

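```bash
python3 - <<'E'
from h import *
import json
np.set_printoptions(precision=4,suppress=True)
a,b=[json.load(open(f)) for f in("w2.json","w3.json")]
print(tri(("wrist",(246.8,121.3),a),("wrist",(246.9,187.8),b)))
P=tri(("wrist",(246.8,121.3),a),("wrist",(246.9,187.8),b))[0]
for z in(.16,.17,.18):print(z,atz("wrist",(228,121),z,a),atz("wrist",(265.5,121.5),z,a),atz("wrist",(246.8,121.3),z,a),atz("wrist",(246.9,187.8),z,b))
print("post",atz("wrist",(251,14),.223,a),atz("wrist",(249.5,106.5),.223,b))
# side & scene reprojection
for c in("side","scene"):
    m=robot.camera_model(c);X=np.array(m["R"])@P+m["t"];print(c,X[:2]/X[2]*m["fx"]+[m["cx"],m["cy"]])
E
```

```text
(array([ 0.5444, -0.2392,  0.1591]), [np.float64(0.5), np.float64(0.5)])
0.16 [ 0.5448 -0.217   0.16  ] [ 0.5442 -0.2602  0.16  ] [ 0.5445 -0.2386  0.16  ] [ 0.5446 -0.2397  0.16  ]
0.17 [ 0.545  -0.2177  0.17  ] [ 0.5444 -0.2598  0.17  ] [ 0.5447 -0.2388  0.17  ] [ 0.5469 -0.2398  0.17  ]
0.18 [ 0.5452 -0.2184  0.18  ] [ 0.5446 -0.2593  0.18  ] [ 0.5449 -0.2389  0.18  ] [ 0.5492 -0.24    0.18  ]
post [ 0.6385 -0.2435  0.223 ] [ 0.6384 -0.2436  0.223 ]
side [280.9435 127.89  ]
scene [296.7653 149.4014]
```

The eye's near side is at (0.5445, -0.239, z ≈ 0.158), yaw ≈ -0.05. The post comes out 94 mm away (given: 95 mm), and the side camera agrees on the height. Now to the tin.

```bash
python3 -m jog '[0.087,-0.013,-0.0565,0,0, 0.087,-0.013,-0.0565,0,0, 0.087,-0.013,-0.0565,0,0, 0.087,-0.013,-0.0565,0,0, 0.087,-0.013,-0.0565,0,0, 0.087,-0.013,-0.0565,0,0, 0.087,-0.013,-0.0565,0,0, 0.087,0,0,0,0.8, 0.087,0,0,0,0, 0.087,0,0,0,0]'; python3 - <<'E'
from h import *
import cv2,json
o=robot.get_obs();a=robot.camera("wrist");cv2.imwrite("pics/w4.png",a)
json.dump({k:np.array(o[k]).tolist() for k in("position","tool_rot")},open("w4.json","w"));print(o["position"],o["tool_rot"],o["q"])
cv2.imwrite("pics/c4.png",cv2.resize(a[60:220,150:350],None,fx=3.6,fy=3.6,interpolation=cv2.INTER_CUBIC))
E
```

```text
time: 4.7
position: [0.474, 0.1511, 0.3948]
tool_rot: [0.998, -0.07, 0.0, 0.0]
ft_force: [0.3, 0.0, 0.1]
grip_width: 0.087
grip_force: 0.0
[0.47395357 0.1511229  0.39478175] [ 9.97528676e-01 -7.02603041e-02  1.68251583e-04  5.37281296e-05] [ 8.37308677e-02  1.97118993e-01  1.52696378e+00 -1.59697199e-04
  1.41719386e+00  1.79518808e+00]
```

View pics/c4.png

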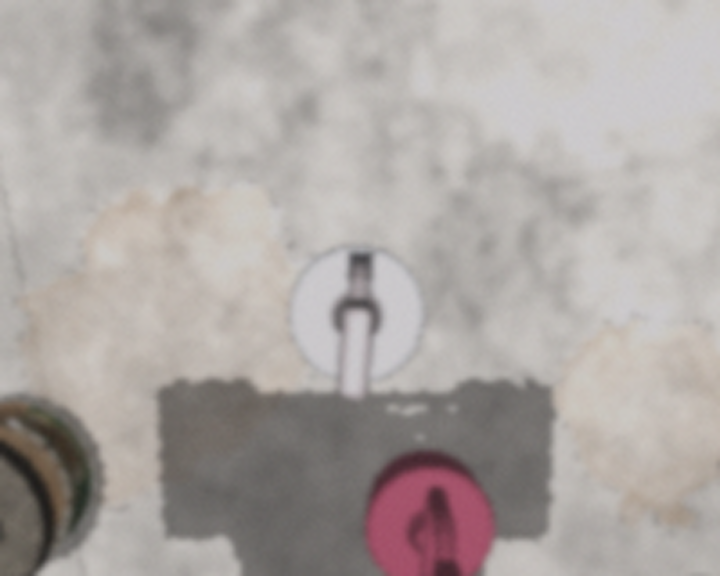

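The close view shows the silver tin's lid centred at (249.2,147.2) and its gate hinge (dark) at (250.3,132.8), facing +x. The tab top runs from (249.2,145.6) to (248.1,170.3). The pink one is at bottom right, at about (270,205).

```bash
python3 - <<'E'
from h import *
import json
np.set_printoptions(precision=4,suppress=True)
a=json.load(open("w4.json"))
L=atz("wrist",(249.2,147.2),.047,a);H=atz("wrist",(250.3,132.8),.066,a)
t=[atz("wrist",p,.171,a) for p in((249.2,145.6),(248.1,170.3))]
Q=Rot.from_quat(a["tool_rot"]).as_matrix()
M=(t[0]+t[1])/2;d=t[0]-t[1]
print(L,H,t,M,np.linalg.norm(d),"yaw",np.arctan2(d[1],d[0]),np.arctan2(*(H-L)[1::-1]),"toolyaw",np.arctan2(Q[1,0],Q[0,0]))
print("shift lid",Q.T@(L-a["position"]),"tab",Q.T@(M-a["position"]))
E
```

```text
[0.4938 0.1509 0.047 ] [0.516 0.146 0.066] [array([0.5075, 0.1484, 0.171 ]), array([0.4794, 0.1538, 0.171 ])] [0.4935 0.1511 0.171 ] 0.028617074682430074 yaw -0.1873423218997128 -0.21631995596944534 toolyaw -0.14063646721163564
shift lid [ 0.0195 -0.0026  0.3478] tab [ 0.0192 -0.0027  0.2238]
```

```bash
python3 -m jog '[0.087,0.019,-0.0027,0.04,0.29, 0.087,0,0,0.05,0, 0.087,0,0,0.05,0, 0.087,0,0,0.05,0, 0.087,0,0,0.03,0, 0.087,0,0,0.02,0, 0.087,0,0,0,0, 0.06,0,0,0,0, 0.04,0,0,0,0, 0.02,0,0,0,0, 0,0,0,0,0, 0,0,0,0,0,0,0,0,0,0,0,0,0,0,0]' 25; python3 - <<'E'
from h import *
import cv2
o=robot.get_obs();print({k:np.round(o[k],3) for k in("position","tool_rot","grip_width","grip_force","ft_force","moment")})
ims=[robot.camera(c) for c in("scene","side","wrist")]
cv2.imwrite("pics/c5.png",np.hstack([cv2.resize(ims[0][160:260,150:250],(400,400)),cv2.resize(ims[1][190:290,180:280],(400,400))]))
E
```

```text
time: 6.5
position: [0.4933, 0.1521, 0.1545]
tool_rot: [0.995, -0.096, -0.0, 0.0]
ft_force: [-0.4, -0.4, -0.3]
grip_width: 0.0247
grip_force: 0.0
{'position': array([0.493, 0.152, 0.155]), 'tool_rot': array([ 0.995, -0.096, -0.   ,  0.   ]), 'grip_width': np.float64(0.025), 'grip_force': np.float64(0.0), 'ft_force': array([-0.366, -0.445, -0.328]), 'moment': array([-0.061,  0.034,  0.017])}
```

View pics/c5.png

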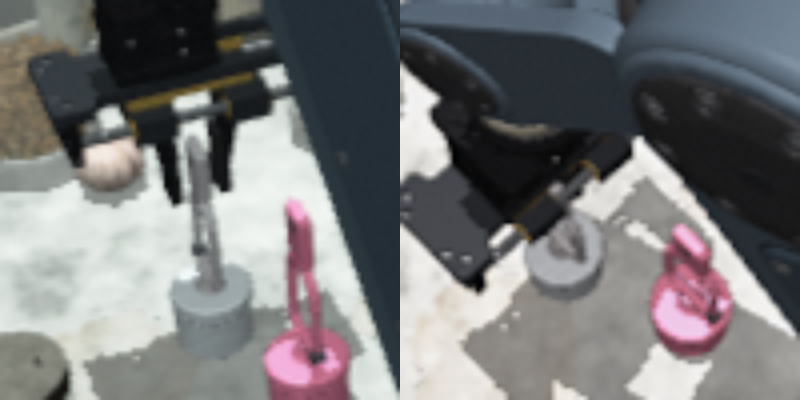

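The fingers straddle the silver tin's tab and are still closing. I'll finish the grip, then lift.

```bash
python3 -m jog '[0,0,0,0,0,0,0,0,0,0,0,0,0,0,0,0,0,0,0,0,0,0,0,0,0,0,0,0,0,0]' 30; python3 -m jog '[0,0,0,-0.01,0, 0,0,0,-0.02,0, 0,0,0,-0.03,0, 0,0,0,-0.03,0, 0,0,0,-0.03,0, 0,0,0,0,0]'
```

```text
time: 7.4
position: [0.4933, 0.1521, 0.1545]
tool_rot: [0.995, -0.096, -0.0, -0.0]
ft_force: [0.2, -0.8, -1.7]
grip_width: 0.0098
grip_force: 30.0
time: 8.15
position: [0.495, 0.1523, 0.2773]
tool_rot: [0.995, -0.096, 0.004, -0.001]
ft_force: [0.3, -0.4, -2.1]
grip_width: 0.0098
grip_force: 30.0
```

```bash
python3 -m jog '[0,0,0,0,-0.4, 0,0,0,0,-0.41, 0,0.001,0.015,0,0, 0,0.001,0.03,0,0, 0,0.001,0.043,0,0, 0,0.001,0.043,0,0, 0,0.001,0.043,0,0, 0,0.001,0.043,0,0, 0,0.001,0.043,0,0, 0,0.001,0.043,0,0, 0,0.001,0.043,0,0, 0,0,0.027,0,0, 0,0,0.015,0,0, 0,0,0,0,0, 0,0,0,0,0]'; python3 - <<'E'
from h import *
import cv2
o=robot.get_obs();print({k:np.round(o[k],4) for k in("position","tool_rot","grip_width","ft_force","moment")})
Q=Rot.from_quat(o["tool_rot"]).as_matrix();P=np.array([.5445,-.239,.158])
print("yaw",np.arctan2(Q[1,0],Q[0,0]),"eye rel tool",Q.T@(P-o["position"]))
ims=[robot.camera(c) for c in("scene","side","wrist")]
for c,i in zip("abc",ims):cv2.imwrite(f"pics/s6{c}.png",i)
cv2.imwrite("pics/c6.png",np.hstack([cv2.resize(ims[0][90:240,200:350],(390,390)),cv2.resize(ims[1][60:210,200:350],(390,390))]))
E
```

```text
time: 10.02
position: [0.4825, -0.2347, 0.2742]
tool_rot: [1.0, -0.025, -0.001, -0.001]
ft_force: [-0.4, 0.5, -2.3]
grip_width: 0.0098
grip_force: 30.0
{'position': array([ 0.4825, -0.2347,  0.2742]), 'tool_rot': array([ 9.997e-01, -2.490e-02, -5.000e-04, -7.000e-04]), 'grip_width': np.float64(0.0098), 'ft_force': array([-0.3905,  0.5066, -2.3187]), 'moment': array([ 0.025 , -0.0024,  0.0481])}
yaw -0.04975360331800465 eye rel tool [0.06230813 0.00132615 0.11613778]
```

View pics/c6.png

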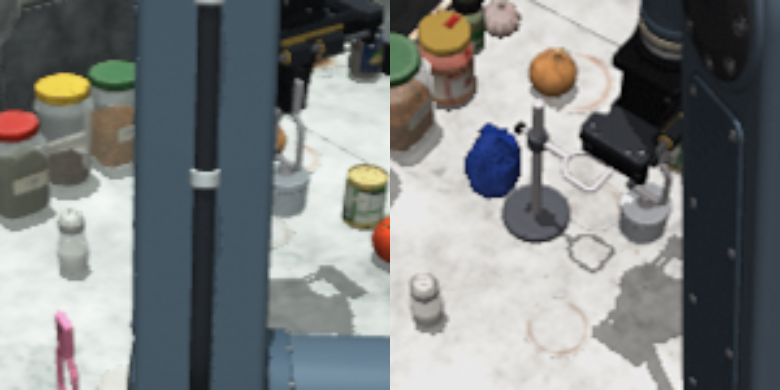

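```bash
python3 -m jog '[0,0,0.0013,0.027,0, 0,0,0,0.02,0, 0,0,0,0.0067,0, 0,0.01,0,0,0, 0,0.01,0,0,0, 0,0.005,0,0,0,0,0,0,0,0,0,0,0,0,0]'; python3 - <<'E'
from h import *
import cv2
o=robot.get_obs();print({k:np.round(o[k],4) for k in("position","ft_force","moment")})
Q=Rot.from_quat(o["tool_rot"]).as_matrix();P=np.array([.5445,-.239,.158])
print("eye rel tool",Q.T@(P-o["position"]))
i=robot.camera("side");w=robot.camera("wrist")
cv2.imwrite("pics/s7.png",i);cv2.imwrite("pics/w7.png",w)
cv2.imwrite("pics/c7.png",np.hstack([cv2.resize(i[85:165,240:320],(560,560),interpolation=cv2.INTER_CUBIC),cv2.resize(w,(240,560))[:, :]]))
E
```

```text
time: 11.18
position: [0.5076, -0.2383, 0.2209]
tool_rot: [1.0, -0.025, -0.0, -0.0]
ft_force: [-0.0, 0.6, -2.2]
grip_width: 0.0098
grip_force: 30.0
{'position': array([ 0.5076, -0.2383,  0.2209]), 'ft_force': array([-0.0302,  0.5793, -2.2329]), 'moment': array([0.0199, 0.0324, 0.0026])}
eye rel tool [ 0.03691752 -0.0011389   0.06292337]
```

View pics/c7.png

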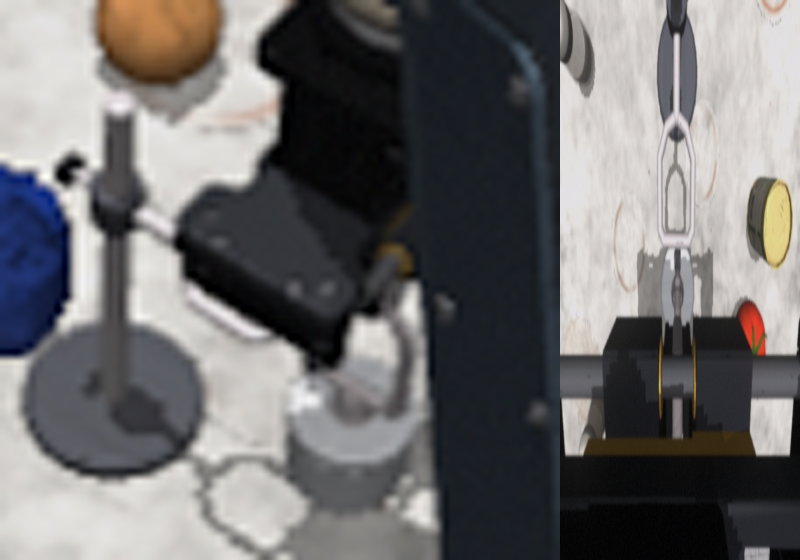

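The wrist view shows the hook lined up on the middle of the eye's near side. I'll press in small steps.

```bash
python3 -m jog '[0,0.004,-0.0005,0,0, 0,0.003,-0.0005,0,0, 0,0.002,0,0,0, 0,0.002,0,0,0, 0,0,0,0,0]';python3 -m jog '[0,0.002,0,0,0, 0,0.002,0,0,0, 0,0,0,0,0]';python3 -m jog '[0,0.002,0,0,0, 0,0.002,0,0,0, 0,0,0,0,0]'
```

```text
time: 11.9
position: [0.5185, -0.2379, 0.2207]
tool_rot: [1.0, -0.025, -0.001, -0.0]
ft_force: [-1.2, -1.2, -1.0]
grip_width: 0.0096
grip_force: 30.0
time: 12.28
position: [0.5226, -0.238, 0.2207]
tool_rot: [1.0, -0.025, -0.0, -0.0]
ft_force: [-2.2, -0.3, -1.3]
grip_width: 0.0099
grip_force: 30.0
time: 12.65
position: [0.5267, -0.2382, 0.2206]
tool_rot: [1.0, -0.025, -0.0, -0.0]
ft_force: [-2.6, -0.4, -3.0]
grip_width: 0.0098
grip_force: 30.0
```

```bash
python3 -m jog '[0,0.002,0,0,0, 0,0.002,0,0,0, 0,0.002,0,0,0, 0,0,0,0,0]';python3 -m jog '[0,0.002,0,0,0, 0,0.002,0,0,0, 0,0.002,0,0,0, 0,0,0,0,0]';python3 -m jog '[0,0.002,0,0,0, 0,0.002,0,0,0, 0,0.002,0,0,0, 0,0,0,0,0]'
```

```text
time: 13.15
position: [0.533, -0.2386, 0.2206]
tool_rot: [1.0, -0.025, 0.0, -0.0]
ft_force: [-3.3, -0.2, -3.8]
grip_width: 0.0101
grip_force: 30.0
time: 13.65
position: [0.5392, -0.239, 0.2207]
tool_rot: [1.0, -0.025, 0.0, -0.0]
ft_force: [-1.4, 0.4, -3.9]
grip_width: 0.0102
grip_force: 30.0
time: 14.15
position: [0.5454, -0.2393, 0.2208]
tool_rot: [1.0, -0.025, 0.001, 0.0]
ft_force: [-1.9, 0.1, -4.5]
grip_width: 0.0098
grip_force: 30.0
```

```bash
python3 -m jog '[0,0.002,0,0,0, 0,0.002,0,0,0, 0,0,0,0,0]';python3 -m jog '[0,0.002,0,0,0, 0,0.001,0,0,0, 0,0,0,0,0]';python3 -m jog '[0,0.002,0,0,0, 0,0.001,0,0,0, 0,0,0,0,0]'
```

```text
time: 14.52
position: [0.5496, -0.2396, 0.2209]
tool_rot: [1.0, -0.025, 0.001, 0.0]
ft_force: [-0.8, -0.2, -5.3]
grip_width: 0.0099
grip_force: 30.0
time: 14.9
position: [0.5525, -0.2397, 0.2209]
tool_rot: [1.0, -0.025, 0.001, 0.0]
ft_force: [-1.4, 0.7, -6.4]
grip_width: 0.0096
grip_force: 30.0
time: 15.28
position: [0.556, -0.2403, 0.2217]
tool_rot: [1.0, -0.025, 0.001, 0.001]
ft_force: [0.5, -0.0, -1.4]
grip_width: 0.0095
grip_force: 30.0
```

The gate force vanished (z from -6.4 to -1.4 N, x to about 0) with the wire about 33 mm into the loop, so it has snapped. Next I centre it and lower until the eye carries the tin.

```bash
python3 -m jog '[0,-0.003,0,0,0, 0,-0.003,0,0,0, 0,-0.003,0,0,0, 0,-0.0025,0,0,0, 0,0,0,0,0]';python3 -m jog '[0,0,0,0.006,0, 0,0,0,0.006,0, 0,0,0,0.006,0, 0,0,0,0.004,0, 0,0,0,0,0]';python3 -m jog '[0,0,0,0.002,0, 0,0,0,0.001,0, 0,0,0,0,0]'
```

```text
time: 15.9
position: [0.5431, -0.2391, 0.2209]
tool_rot: [1.0, -0.025, -0.0, -0.0]
ft_force: [0.1, -0.2, -2.1]
grip_width: 0.0098
grip_force: 30.0
time: 16.52
position: [0.5431, -0.239, 0.1983]
tool_rot: [1.0, -0.025, -0.0, -0.0]
ft_force: [0.6, 0.1, -2.0]
grip_width: 0.01
grip_force: 30.0
time: 16.9
position: [0.5433, -0.2392, 0.1959]
tool_rot: [1.0, -0.025, 0.0, 0.0]
ft_force: [-0.3, 0.2, -1.3]
grip_width: 0.01
grip_force: 30.0
```

```bash
python3 -m jog '[0,0,0,0.001,0, 0,0,0,0.001,0, 0,0,0,0,0]';python3 -m jog '[0,0,0,0.001,0, 0,0,0,0.001,0, 0,0,0,0,0]'; python3 -m jog '[0,0,0,0.001,0, 0,0,0,0,0]'
```

```text
time: 17.27
position: [0.5432, -0.2391, 0.1937]
tool_rot: [1.0, -0.025, -0.0, -0.0]
ft_force: [-0.0, 0.6, -2.1]
grip_width: 0.0096
grip_force: 30.0
time: 17.65
position: [0.5432, -0.2391, 0.1917]
tool_rot: [1.0, -0.025, -0.0, -0.0]
ft_force: [0.1, -0.2, -2.1]
grip_width: 0.0095
grip_force: 30.0
time: 17.9
position: [0.5434, -0.2392, 0.1913]
tool_rot: [1.0, -0.025, 0.0, 0.0]
ft_force: [-0.7, 0.6, 0.9]
grip_width: 0.0099
grip_force: 30.0
```

The eye now carries the tin. I'll release and retreat upward.

```bash
python3 -m jog '[0.012,0,0,-0.0005,0, 0.02,0,0,0,0, 0.04,0,0,0,0, 0.04,0,0,0,0, 0.04,0,0,0,0,0.04,0,0,0,0,0.04,0,0,0,0,0.04,0,0,0,0]'; python3 -m jog '[0.04,0,0,-0.01,0, 0.04,0,0,-0.02,0, 0.04,0,0,-0.03,0, 0.04,0,0,-0.04,0, 0.04,0,0,-0.04,0, 0.04,0,0,-0.04,0, 0.04,-0.04,0,-0.02,0, 0.04,-0.04,0,0,0, 0.04,0,0,0,0, 0.04,0,0,0,0]'; python3 - <<'E'
from h import *
import cv2
i=robot.camera("side");w=robot.camera("wrist");s=robot.camera("scene")
o=robot.get_obs();print(o["position"],o["ft_force"])
cv2.imwrite("pics/c8.png",np.hstack([cv2.resize(x,(260,260),interpolation=cv2.INTER_CUBIC) for x in(i[85:165,240:320],w[0:220,140:360],s[100:200,250:350])]))
E
```

```text
time: 18.9
position: [0.5433, -0.2392, 0.1913]
tool_rot: [1.0, -0.025, 0.0, 0.0]
ft_force: [0.1, 0.0, -0.1]
grip_width: 0.0401
grip_force: 0.0
time: 20.15
position: [0.4639, -0.2354, 0.3921]
tool_rot: [1.0, -0.025, 0.001, 0.0]
ft_force: [0.5, -0.2, -0.0]
grip_width: 0.0404
grip_force: 0.0
[ 0.46429864 -0.23539102  0.39124072] [-0.42884136 -1.16894953 -0.49199093]
```

View pics/c8.png

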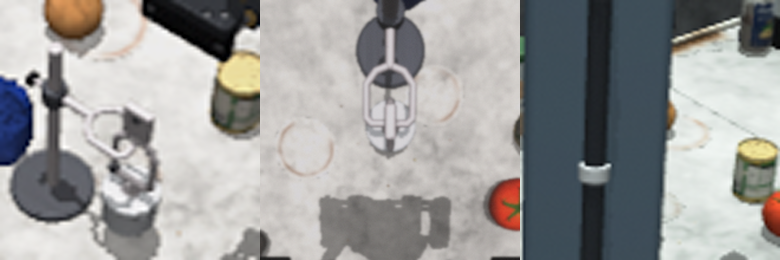

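The tin hangs from the eye, upright and centred. I'll let any sway die out and check for motion before handing in.

```bash
for k in 1 2 3; do python3 -m jog '[0.04,0,0,0,0,0.04,0,0,0,0,0.04,0,0,0,0,0.04,0,0,0,0,0.04,0,0,0,0,0.04,0,0,0,0,0.04,0,0,0,0,0.04,0,0,0,0,0.04,0,0,0,0,0.04,0,0,0,0,0.04,0,0,0,0,0.04,0,0,0,0,0.04,0,0,0,0,0.04,0,0,0,0,0.04,0,0,0,0,0.04,0,0,0,0]' >/dev/null; done; python3 - <<'E'
from h import *
import cv2
f=[robot.camera("side")[85:165,240:320].astype(float) for _ in range(8)]
print([round(np.abs(cv2.GaussianBlur(x-f[0],(5,5),0)).max(),1) for x in f], robot.get_obs()["time"])
w=robot.camera("wrist")
cv2.imwrite("pics/c9.png",np.hstack([cv2.resize(x.astype(np.uint8),(390,390),interpolation=cv2.INTER_CUBIC) for x in(f[-1][20:70,15:65],w[60:150,200:290])]))
E
```

```text
[np.float64(0.0), np.float64(1.2), np.float64(1.8), np.float64(1.6), np.float64(1.4), np.float64(1.1), np.float64(1.1), np.float64(1.2)] 26.7
```

View pics/c9.png

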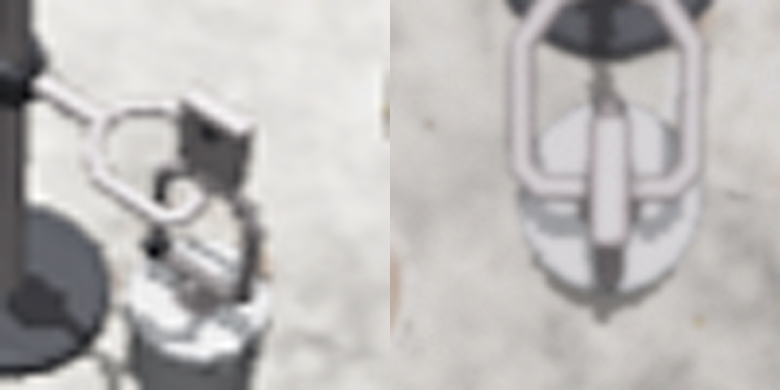

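The tin is still and hangs inside the loop, with the near side running through the hook and the gate shut.

```bash
python3 -c "
from rig import robot
print(robot.hand_in())"
```

```text
the job is handed in; nothing more can be done
None
```

The tea tin hangs upright and still from the stand's eye, with the gate looking shut in the last pictures; I handed the job in at about 27 s, but the hand-in returned no verdict.

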